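Pin the puller's yoke to its anchor eye

ROBOT

A 6-joint arm with a two-finger parallel gripper is mounted at the origin on a cart in front of the work surface, level with it; the furniture and walls round the work are solid. World frame = base frame: x ahead of the robot, y to its left, z up, the work surface at z = 0. Lengths are in m, angles in degrees, forces in N, time in s.
With the tool pointing down it reaches from about 0.375 to 0.9 m from the base axis. Payload 3.1 kg.
Tool frame: the origin (TCP) lies on the centre line of the jaws, within the pads' length; the fingertips stand finger_overhang ahead of it and the grasp point (between the pads) lies 5 mm behind it (finger_overhang is the distance from the TCP to the fingertips, in m); z points along the fingers, y is the line along which they close (so a half turn about z gives the same grasp; the last joint's range is limited). The gripper opens to 87 mm and grips with 3 to 60 N. Pads are 19 mm wide; open, the fingers measure 117 mm over their backs; the gripper's body (75 mm by 190 mm) begins 51 mm behind the grasp point.
Start: joints at [-10.227, 30.224, 82.088, -0, 67.689, -10.227], TCP at [0.625, 0, 0.237] pointing down, gripper open.
Joint ranges: [-176.69, 176.69], [-43.24, 126.21], [12.49, 139.97], [-82, 262], [0, 151.66], [-163.58, 163.58]. Speed limits (degrees/s): [159.86, 159.86, 180, 180, 180, 180].

INTERFACE

Orientations are given as a 3x3 rotation matrix whose columns are the frame's x, y, z axes.
In Python, from rig import read_state, capture, calibration, hand_in, finger_overhang gives the robot as it stands.
- The arm moves only by the tool send_rows, never from a script. Its argument "plan" is a list of rows, each a list of 5 numbers: the closure in counts, from 0 (fully open) to 255 (shut), then the shift along the tool's x, y, z in m, then the turn about the tool's z in rad. A call has 1 to 20 rows; each row shifts and turns the commanded pose from where the row before left it, along the tool's axes as they then stand; what a row does not reach is not made up. A row lasts 1/12 s, in which the tool goes at most 41.7 mm and 7.16 degrees, less where a joint would pass 70% of its speed; a pose out of reach is approached as far as the arm can. A call is refused whole if a number of a shift passes 0.0417 or a number of a turn 0.125, either way. A call with a gripper value outside its range is refused whole. The fingers move at their own pace and stop on an object; the grip force is fixed at half the most. Time passes only in rows, so rows that do not move let the fingers close. It gives the time, the measured TCP pose, the force, the opening and the grip force at its end, in the units of the state.
- read_state(): the state, without advancing time (a new reading comes with each control period).
- capture(name): name is "scene" or "side" or "wrist"; returns (picture, depth): 384x512x3 uint8, blue, green, red; 384x512 float32, m along the optical axis (not along the pixel's ray), 0 where there is no reading.
- calibration(name): a dict with "fx", "fy", "cx", "cy" (pixels), "dist_coeffs" ([k1, k2, p1, p2, k3] as OpenCV has them; the pictures are not rectified), "xyz" and "rotation" of the camera in the world. Camera axes: x right, y down, z forward; pixel columns grow to the right and rows downward; lengths in m; the calibration is good to about 2 mm. A picture is of the moment at which its call begins: read the wrist's pose just before it. calibration takes no time and is no camera call; for the wrist camera it gives the pose at the moment of the call.
- hand_in(): hands the job in; it is judged then, once.
The state is a dict: "time_s": time; "joint_positions": joint angles; "qvel": joint speeds; "tau": joint torques, N m; "position": TCP position; "tcp_rot": TCP orientation; "force": force on the tool from outside, world axes, zero at the start; "moment": the same for the moment, N m; "opening": opening from 0.0 (shut) to 1.0 (fully open); "grasp_force": force on a finger pad.
Only numpy, scipy, OpenCV 4.12 (cv2) and the standard library are available. Lean on these libraries where they do the work, as an engineer would, in place of code of your own. Each camera call takes 0.05 s, during which the arm holds its last target. There are 200 camera calls.

TASK

Couple the bench puller: slide the red yoke over the steel eye plate and put the loose pin down through the upper ear, the eye trapped between the ears, and the lower ear, fully home with its brass collar down on the upper ear. Where the eye is under the ear you must find by feel with the pin: press gently, never force the pin down. Leave the other things on the bench where they are.

Things in the scene. Friction and masses are not known exactly. Their poses are not given: they have to be found in the camera images.
- puller: Fixed bench puller: grey base plate 100 (x) x 310 (y) x 10 mm on the bench; origin under its centre, z up. A red yoke slides on its rails along the puller's -y. At the -y end stands the anchor pedestal with the steel eye plate.
- anchor (a point): Middle of the anchor pedestal's top (62 x 34 mm, 38 mm above the bench), 132 mm from the puller's origin along -y; axes as the puller's. On it is clamped under a dark bar (bolt heads to 60 mm) the flat steel eye plate, 50 mm wide (x), at z = 38 to 48 mm, reaching toward +y. It does not move, but where along y it was clamped differs each time by up to 32 mm and is not measured.
- eye_span (a point): Middle of the span in which the eye can lie, on the plate's top face (z = 48 mm); axes as the puller's; y = -41 mm in the puller's frame. The plate's 14 mm hole (the eye) is centred on this point's y axis, anywhere up to 16 mm either way from it (not measured). The plate is solid from 34 mm on the hole's +y side back to the pedestal. With the yoke over it the eye is hidden.
- yoke (a joint): How far the red yoke has slid from its back stop toward the eye plate, m (0 to 0.108), along the puller's -y. Starts at 0 to 0.020. Slides stiffly (about 3 N), stays where left. Its holes lie at y = 45 mm - value in the puller's frame, so they meet the eye somewhere from 0.070 to 0.102. From 0.066 to 0.107 a pin through the upper ear always meets the plate or its eye.
- yoke_mouth (a point): Centre of the hole in the yoke's upper ear, on its top face (64 mm above the bench); axes as the puller's. Both ears are 50 x 50 mm with a 14 mm hole on one upright axis; upper ear z = 52 to 64 mm, lower ear z = 26 to 34 mm. A pin standing on the plate's face has its tip 16 mm below this point; fully home, 50 mm below it.
- yoke_grip (a point): Middle of the black upright grip block on the yoke's back, 30 (x) x 16 (y) x 34 mm tall, this point 86 mm above the bench, 80 mm behind the hole (+y); block top at 98 mm, foot at 64 mm; axes as the puller's. Take it from above to slide the yoke.
- pin: Loose clevis pin, about 120 g, standing in its wooden block. Origin at the centre of its tip, z up along the shank. Steel shank 12 mm thick, 50 mm long (tip tapers from 12 to 10 mm over the last 3 mm), brass collar 28 mm wide (z = 50 to 56 mm), yellow flat grip 26 (x) x 16 (y) x 34 mm (z = 56 to 90 mm); pinch it across the 16 mm.
- pin_block: Fixed light wooden block 56 x 56 x 40 mm with an upright blind hole (15 mm wide) in which the pin stands, tip 6 mm above the bench, 34 mm deep. Origin under its centre.
- tape_roll_1: Yellow tape roll, 56 mm wide, 22 mm high, loose bystander; origin under its centre.
- tape_measure: Tape measure in a yellow case, 62 x 75 x 73 mm, loose bystander; origin under its centre.
- thread_spool: Orange thread spool, 43 mm wide, 47 mm high, loose bystander; origin under its centre.

How it is judged:
By the outcome, as a careful person would: the job done as asked, in the order asked, and still so for the second after the job is handed in, with the robot touching nothing.
It also fails if it takes over 72 s, if anything falls off the work surface, if the arm or the gripper's body presses on something with over 40 N, if the wrist force passes 120 N, or if a joint passes its speed limit or range.

## Working session

There is one attempt and no reset: what is moved stays moved. The work goes in short steps, Python scripts to look and compute and a tool call to move; the robot and the scene stay as the last step left them, time stands still between calls to the robot, and variables do not carry over. Pictures are saved under pics/ and viewed, at most 10 in all, crops included, and the job is handed in when it is done.

Besides the shell and the picture viewer there is one more tool, called after "Request:" as name([rows], argument=value, ...), one row to a line, values as JSON. send_rows: Moves the arm, as the interface text tells. Its arguments: {"type":"object","properties":{"plan":{"type":"array","items":{"type":"array","items":{"type":"number"}}}},"required":["plan"]}

```bash
ls; mkdir -p pics
python3 - <<'E'
from rig import *
import cv2,numpy as np
s=read_state();print(s['position'],s['tcp_rot'],finger_overhang if not callable(finger_overhang) else finger_overhang())
for n in("scene","side","wrist"):
    c=calibration(n);p,d=capture(n);cv2.imwrite(f"pics/{n}0.png",p);np.save(f"pics/{n}0.npy",d);print(n,c)
E
```

```text
pics
[6.24312815e-01 1.39357725e-04 2.35559638e-01] [[ 2.05698321e-05  9.99997729e-01 -2.13131565e-03]
 [ 9.99999924e-01 -1.97407920e-05  3.89000752e-04]
 [ 3.88957795e-04 -2.13132349e-03 -9.99997653e-01]] 0.014
scene {'fx': 390.02789430679866, 'fy': 390.02789430679866, 'cx': 259.9018772187067, 'cy': 189.04334811217572, 'dist_coeffs': array([-0.08273808,  0.        ,  0.        ,  0.        ,  0.        ]), 'xyz': array([ 0.18041359, -0.79809631,  0.60126394]), 'rotation': array([[ 0.90601329, -0.2224143 ,  0.3600997 ],
       [-0.42265886, -0.52036105,  0.74201339],
       [ 0.02234747, -0.82447332, -0.5654594 ]])}
side {'fx': 369.24839692702955, 'fy': 369.24839692702955, 'cx': 261.89697663707125, 'cy': 195.20139777118078, 'dist_coeffs': array([-0.05063489,  0.        ,  0.        ,  0.        ,  0.        ]), 'xyz': array([ 0.27842371, -0.93939581,  0.56771085]), 'rotation': array([[ 0.95582339, -0.14213236,  0.25729369],
       [-0.29391974, -0.47281324,  0.83069779],
       [ 0.00358282, -0.86962407, -0.49370147]])}
wrist {'fx': 295.82229695836924, 'fy': 295.82229695836924, 'cx': 254.73840784431047, 'cy': 190.404279943661, 'dist_coeffs': array([-0.04875616,  0.        ,  0.        ,  0.        ,  0.        ]), 'xyz': array([0.62512566, 0.0691917 , 0.38405902]), 'rotation': array([[ 9.99994854e-01, -2.91103169e-04, -3.19490784e-03],
       [-1.07724055e-03, -9.68521942e-01, -2.48925866e-01],
       [-3.02187524e-03,  2.48928027e-01, -9.68517272e-01]])}
```

View pics/scene0.png

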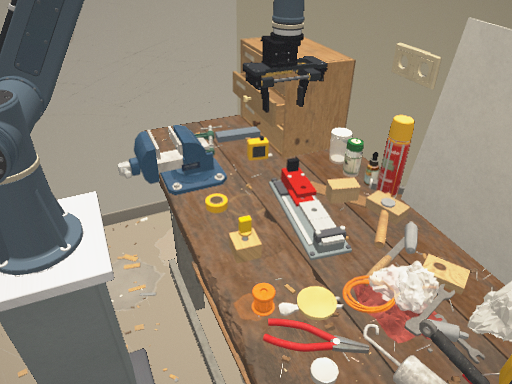

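View pics/wrist0.png

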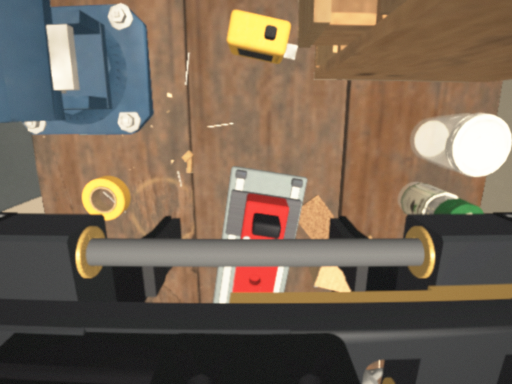

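```bash
cat > h.py <<'E'
from rig import *
import cv2,numpy as np
def pts(n,p,d,c=None):
    c=c or calibration(n);v,u=np.mgrid[0:384,0:512]
    K=np.array([[c['fx'],0,c['cx']],[0,c['fy'],c['cy']],[0,0,1]])
    q=cv2.undistortPoints(np.stack([u,v],-1).reshape(-1,1,2).astype(float),K,c['dist_coeffs']).reshape(384,512,2)
    P=np.dstack([q*d[...,None],d])@c['rotation'].T+c['xyz'];P[d<=0]=np.nan
    return P
def ray(n,u,v,z,c=None):
    c=c or calibration(n);K=np.array([[c['fx'],0,c['cx']],[0,c['fy'],c['cy']],[0,0,1]])
    q=cv2.undistortPoints(np.array([[[u,v]]],float),K,c['dist_coeffs']).ravel()
    r=c['rotation']@[*q,1];return c['xyz']+r*(z-c['xyz'][2])/r[2]
E
python3 - <<'E'
from h import *
for n in("scene","side","wrist"):
    p=cv2.imread(f"pics/{n}0.png");d=np.load(f"pics/{n}0.npy");P=pts(n,p,d);h=cv2.cvtColor(p,cv2.COLOR_BGR2HSV);H,S,V=cv2.split(h)
    x,y,z=P[...,0],P[...,1],P[...,2]
    roi=(x>.4)&(x<.9)&(y>-.35)&(y<.25)&(z<.15)
    red=roi&((H<6)|(H>174))&(S>150)&(z>.02)
    nn,L,st,ce=cv2.connectedComponentsWithStats(red.astype('uint8'))
    k=1+np.argmax(st[1:,4]);red=L==k
    def rect(m,name):
        if m.sum()<5:return print(n,name,'few')
        Q=P[m];r=cv2.minAreaRect((Q[:,:2]*1000).astype('float32'));print(n,name,m.sum(),np.round(r[0],1),np.round(r[1],1),round(r[2],1),'med',np.round(np.median(Q,0),4))
    rect(red,'red');rect(red&(abs(z-.064)<.004),'redtop')
    cx,cy=np.median(x[red]),np.median(y[red])
    near=(np.hypot(x-cx,y-cy)<.25)&roi
    blk=near&(V<70)&(z>.07)&(z<.105);rect(blk,'black')
    bt=blk&(abs(z-.098)<.004);rect(bt,'blacktop')
    base=near&(S<60)&(z>.006)&(z<.0135)&(abs(x-cx)<.12);base=cv2.morphologyEx(base.astype('uint8'),cv2.MORPH_OPEN,np.ones((2,2)))>0
    rect(base,'base')
    yel=roi&(abs(H.astype(int)-27)<6)&(S>150)&(z>.015)
    nn,L,st,ce=cv2.connectedComponentsWithStats(yel.astype('uint8'))
    for i in range(1,nn):
        if st[i,4]>25: rect(L==i,f'yel{np.round(ce[i])} z {np.nanmax(z[L==i]):.3f}')
E
```

```text
scene red 746 [628.5 -92.2] [125.4  51.9] 80.9 med [ 0.6185 -0.1111  0.063 ]
scene redtop 475 [628.6 -92.2] [125.3  51.6] 81.0 med [ 0.6251 -0.1052  0.0638]
scene black 183 [742.6 -78.6] [ 18.1 252.4] 75.5 med [ 0.6399 -0.056   0.0872]
scene blacktop 52 [742.9 -76.1] [ 16.9 249.3] 76.5 med [ 0.6386 -0.0538  0.0973]
scene base 871 [ 576.2 -168.8] [ 99.5 315.2] 9.4 med [nan nan nan]
scene yel[257. 141.] z 0.065 80 [626.9 147.6] [33.3 57.1] 77.5 med [0.623  0.1463 0.06  ]
scene yel[216. 200.] z 0.024 122 [427.6 -37.8] [54.3 50.5] 71.7 med [ 0.4257 -0.0413  0.0216]
scene yel[245. 224.] z 0.097 189 [ 426.3 -220.7] [18.1 24.8] 84.3 med [ 0.4258 -0.2255  0.0855]
side red 426 [626.4 -94.3] [126.   49.3] 81.5 med [ 0.6212 -0.119   0.0626]
side redtop 303 [626.4 -94.3] [126.   49.2] 81.5 med [ 0.6254 -0.1112  0.0631]
side black 46 [741.3 -82.9] [  8.5 240.6] 77.0 med [ 0.6359 -0.0578  0.0845]
side blacktop few
side base 669 [ 619.7 -167.4] [296.9 104. ] 81.5 med [nan nan nan]
wrist red 1224 [635.4 -50.3] [45.3 49.2] 81.2 med [ 0.6336 -0.0371  0.064 ]
wrist redtop 881 [635.4 -50.3] [45.2 49.1] 81.0 med [ 0.6313 -0.0395  0.0642]
wrist black 411 [642.   45.6] [197.3  26.9] 86.1 med [ 0.6349 -0.0404  0.0957]
wrist blacktop 226 [635.6 -45.3] [13.2 26.9] 81.2 med [ 0.6328 -0.0455  0.0981]
wrist base 2127 [641.2 -27.3] [357.2 101.4] 80.6 med [nan nan nan]
wrist yel[233.  20.] z 0.061 53 [602.8 161.9] [29.6 11.1] 49.3 med [0.6006 0.1637 0.059 ]
wrist yel[284.  27.] z 0.061 43 [653.4 156. ] [12.2 27.3] 34.6 med [0.6567 0.1562 0.059 ]
wrist yel[256.  47.] z 0.061 93 [625.  136.7] [ 2.2 57.4] 78.3 med [0.6256 0.1358 0.0594]
wrist yel[117. 193.] z 0.024 51 [445.6 -28.5] [16.2 48.8] 21.7 med [ 0.4506 -0.0242  0.0221]
```

Run:
```python
from h import *
a=cv2.imread("pics/scene0.png")[140:260,215:355];b=cv2.imread("pics/side0.png")
cv2.imwrite("pics/z.png",cv2.resize(a,None,fx=5,fy=5,interpolation=2)[:600])
cv2.imwrite("pics/zs.png",b)
```

```text
(no output)
```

View pics/z.png

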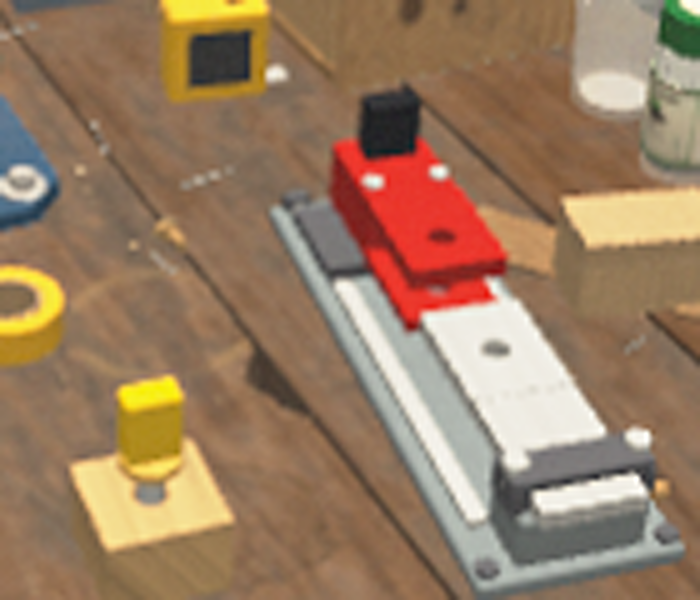

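Request:
send_rows([
  [0,-0.035,0,0,0.04],
  [0,-0.035,0,0,0.04],
  [0,-0.035,0,0,0.04],
  [0,-0.035,0,0,0.035],
  [0,0,0,0,0],
  [0,0,0,0,0],
])

```text
time_s: 0.65
position: [0.6161, -0.1416, 0.2361]
tcp_rot: [[0.158, 0.987, -0.001], [0.987, -0.158, 0.001], [0.0, -0.001, -1.0]]
force: [-0.1, 1.3, 0.0]
opening: 1.002
grasp_force: 0.0
```

Run:
```python
from h import *
c=calibration('wrist');p,d=capture('wrist');s=read_state();print(s['position'],s['tcp_rot'][:,0])
cv2.imwrite("pics/w1.png",p);np.save("pics/w1.npy",d);import pickle;pickle.dump(c,open('pics/w1.pkl','wb'))
```

```text
[ 0.61615735 -0.13999119  0.23607482] [1.56013880e-01 9.87754414e-01 9.41386388e-04]
```

View pics/w1.png

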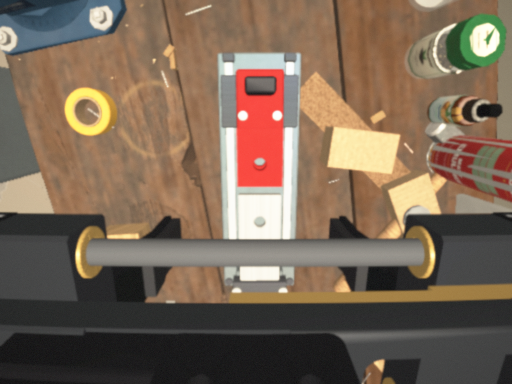

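Run:
```python
from h import *
import pickle
c=pickle.load(open('pics/w1.pkl','rb'));p=cv2.imread('pics/w1.png');d=np.load('pics/w1.npy');P=pts('wrist',p,d,c);z=P[...,2]
H,S,V=cv2.split(cv2.cvtColor(p,cv2.COLOR_BGR2HSV))
cv2.imwrite('pics/zw.png',cv2.resize(p[140:240,225:300],None,fx=6,fy=6,interpolation=0))
red=((H<6)|(H>174))&(S>150)
red[:60]=0;m=red.astype('uint8')
cs=cv2.findContours(m[50:230,225:300],cv2.RETR_EXTERNAL,2)[0];q=max(cs,key=cv2.contourArea).reshape(-1,2)+[225,50]
X=np.array([ray('wrist',u,v,.064,c)[:2] for u,v in q]);r=cv2.minAreaRect((X*1000).astype('float32'));print('red',r)
def hole(mask,zz,box):
    u0,v0,u1,v1=box;mm=np.zeros_like(mask,'uint8');mm[v0:v1,u0:u1]=mask[v0:v1,u0:u1]
    n,L,st,ce=cv2.connectedComponentsWithStats(mm);k=1+np.argmax(st[1:,4]);print(st[k],ce[k],ray('wrist',*ce[k],zz,c))
    return ce[k]
hole((~red),.064,(248,150,273,176))
hole((V<V[205:240,243:277].astype(int).max()-70),.048,(248,210,273,236))
print(V[214:232,250:270]);
hole((V<80),.098,(240,68,282,100))
```

```text
red ((629.2401733398438, -89.75886535644531), (120.66289520263672, 48.53804016113281), 80.90177154541016)
[254 157  12   9  79] [259.41772152 161.08860759] [ 0.62405828 -0.12286043  0.064     ]
[258 222   7   4  11] [261.54545455 224.09090909] [ 0.61452836 -0.201599    0.048     ]
[[253 253 253 253 253 253 252 252 253 252 251 251 252 252 252 253 253 253
  253 252]
 [253 253 252 253 253 253 252 251 250 249 248 249 250 252 252 253 253 253
  253 252]
 [253 253 252 253 253 252 249 243 237 232 231 233 242 249 251 253 253 253
  253 252]
 [253 253 253 253 252 247 234 220 215 210 212 212 221 238 249 252 253 253
  253 252]
 [253 253 252 252 248 234 216 208 205 206 207 206 209 220 239 250 253 253
  253 252]
 [253 253 252 249 237 220 210 207 206 206 206 207 209 209 222 243 251 253
  253 252]
 [253 253 252 245 225 212 206 207 207 207 206 207 207 205 211 232 250 253
  253 252]
 [253 253 251 240 216 207 206 207 208 206 208 208 207 202 195 224 248 252
  253 252]
 [253 253 251 240 211 196 202 204 206 206 206 207 204 192 181 219 247 252
  253 252]
 [253 253 252 245 220 192 192 200 202 202 202 198 192 173 176 223 249 252
  253 252]
 [252 253 252 249 236 206 186 186 188 187 187 178 170 169 198 237 251 253
  252 252]
 [253 253 252 252 248 232 203 183 178 175 171 170 177 202 232 248 252 253
  253 252]
 [253 253 252 252 252 247 232 210 195 187 186 190 213 234 247 252 253 253
  253 252]
 [253 253 252 253 253 252 248 241 233 228 226 230 240 247 251 253 253 253
  252 252]
 [253 253 252 253 253 253 252 251 249 248 246 247 250 251 252 253 253 253
  252 252]
 [253 253 253 253 253 253 252 252 252 251 251 251 251 252 252 253 253 253
  252 252]
 [253 253 253 253 253 253 252 252 252 252 251 251 252 252 252 253 253 253
  252 252]
 [253 253 253 253 253 253 252 252 252 252 251 251 252 252 252 253 253 253
  252 252]]
[246  83  28  12 118] [257.93220339  91.84745763] [ 0.63310541 -0.05351059  0.098     ]
```

View pics/zw.png

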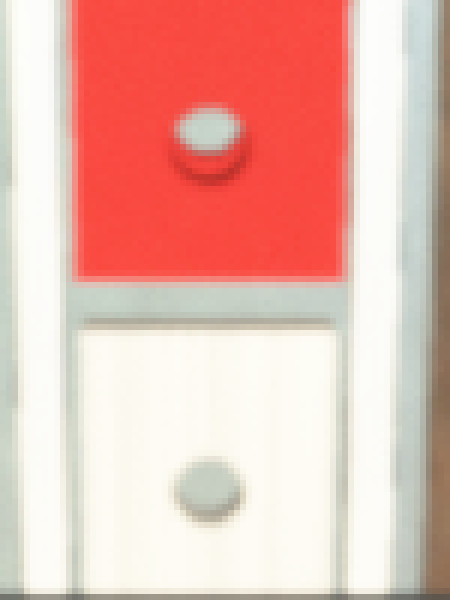

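Run:
```python
from h import *
import pickle
c=pickle.load(open('pics/w1.pkl','rb'))
R=lambda u,v,z:ray('wrist',u,v,z,c)[:2]
a=R(259.25,163.5,.064);f=R(259.25,186.2,.064);e=R(259.3,221.5,.048);pf=R(259.3,194.2,.048)
yd=np.array([np.cos(np.radians(81)),np.sin(np.radians(81))]);xd=np.array([yd[1],-yd[0]])
print('ear',a,'front',f,(a-f)@yd*1e3,'eye',e,'pf',(pf-e)@yd*1e3)
print('slide y',(a-e)@yd*1e3,'x',(a-e)@xd*1e3,'via fronts',(f-pf)@yd*1e3+34-25)
print('grip',a+.08*yd, 'ray eye dir', np.degrees(np.arctan2(*(a-e)[::-1])))
s=read_state();T=s['tcp_rot'];print('tool delta to grip',T[:2,:2].T@(a+.08*yd-s['position'][:2]), np.degrees(np.arctan2(T[1,0],T[0,0])))
# grip block by depth
p=cv2.imread('pics/w1.png');d=np.load('pics/w1.npy');P=pts('wrist',p,d,c);V=p.max(2);m=np.zeros(V.shape,bool);m[65:105,235:290]=1
m&=(abs(P[...,2]-.098)<.004)&(V<90);print(cv2.minAreaRect((P[m][:,:2]*1000).astype('float32')))
```

```text
ear [ 0.62346482 -0.12545636] front [ 0.61949974 -0.15068332] 25.53665010457406 eye [ 0.61236087 -0.19787599] pf 34.15767159847349
slide y 73.26506299698582 x -0.3616853857186814 via fronts 22.57074129393827
grip [ 0.63597958 -0.0464413 ] ray eye dir 81.28284801681647
tool delta to grip [0.09549686 0.00498451] 81.0243932989656
((636.3461303710938, -47.82912826538086), (14.08286190032959, 26.899944305419922), 81.27348327636719)
```

Request:
send_rows([
  [0,0.032,0.0025,0,0],
  [0,0.032,0.0025,0,0],
  [0,0.031,0,0,0],
  [0,0,0,0.04,0],
  [0,0,0,0.04,0],
  [0,0,0,0.035,0],
  [0,0,0,0.02,0],
  [0,0,0,0.018,0],
  [0,0,0,0,0],
  [0,0,0,0,0],
])

```text
time_s: 1.53
position: [0.6354, -0.0447, 0.0826]
tcp_rot: [[0.152, 0.988, -0.003], [0.988, -0.152, 0.001], [0.001, -0.003, -1.0]]
force: [0.0, 0.4, 0.3]
opening: 0.997
grasp_force: 0.0
```

Run:
```python
from h import *
s=read_state();T=s['tcp_rot'];print(s['position'],s['force']);print('delta',T[:2,:2].T@(np.array([.636,-.0468])-s['position'][:2]))
```

```text
[ 0.63535371 -0.04473862  0.08261616] [0.03236881 0.38934136 0.2781503 ]
delta [-0.00193875  0.00095302]
```

Request:
send_rows([
  [255,-0.002,0.001,0,0],
  [255,0,0,0,0],
  [255,0,0,0,0],
  [255,0,0,0,0],
  [255,0,0,0,0],
  [255,0,0,0,0],
  [255,0,0,0,0],
  [255,0,0,0,0],
])

```text
time_s: 2.2
position: [0.6369, -0.0487, 0.0837]
tcp_rot: [[0.155, 0.988, 0.0], [0.988, -0.155, -0.0], [-0.0, 0.0, -1.0]]
force: [-0.1, 0.1, 0.6]
opening: 0.477
grasp_force: 0.0
```

Request:
send_rows([
  [255,0,0,0,0],
  [255,0,0,0,0],
  [255,0,0,0,0],
  [255,0,0,0,0],
])

```text
time_s: 2.53
position: [0.636, -0.0485, 0.0834]
tcp_rot: [[0.154, 0.988, -0.002], [0.988, -0.154, 0.0], [-0.0, -0.002, -1.0]]
force: [-2.5, 0.1, 1.6]
opening: 0.345
grasp_force: 30.0
```

Request:
send_rows([
  [255,-0.01,0,0,0],
  [255,-0.01,0,0,0],
  [255,-0.01,0,0,0],
  [255,-0.01,0,0,0],
  [255,-0.01,0,0,0],
  [255,-0.01,0,0,0],
  [255,-0.01,0,0,0],
  [255,-0.003,0,0,0],
  [255,0,0,0,0],
  [255,0,0,0,0],
  [255,0,0,0,0],
  [255,0,0,0,0],
])

```text
time_s: 3.53
position: [0.6247, -0.1211, 0.0834]
tcp_rot: [[0.154, 0.988, -0.002], [0.988, -0.154, -0.001], [-0.001, -0.002, -1.0]]
force: [-5.2, -2.0, 1.7]
opening: 0.344
grasp_force: 30.0
```

Run:
```python
from h import *
s=read_state();print(s['position'],s['force'],(s['position'][:2]-[.636,-.0485])@[.155,.988])
for n in('scene','side'):
    p,d=capture(n);cv2.imwrite(f"pics/{n}1.png",p)
```

```text
[ 0.6246786  -0.12110383  0.08340742] [-5.21574264 -2.03870946  1.70559117] -0.07348740253054384
```

Request:
send_rows([
  [0,0,0,0,0],
  [0,0,0,0,0],
  [0,0,0,0,0],
  [0,0,0,0,0],
  [0,0,0,-0.02,0],
  [0,0,0,-0.035,0],
  [0,0,0,-0.04,0],
  [0,0,0,-0.04,0],
  [0,-0.03,0,-0.018,0],
  [0,-0.03,0,0,0],
  [0,-0.032,0,0,0],
  [0,0,0,0,0],
  [0,0,0,0,0],
  [0,0,0,0,0],
])

```text
time_s: 4.8
position: [0.6114, -0.2113, 0.2363]
tcp_rot: [[0.155, 0.988, 0.0], [0.988, -0.155, 0.001], [0.001, -0.0, -1.0]]
force: [0.9, 0.6, -0.5]
opening: 0.998
grasp_force: 0.0
```

Run:
```python
from h import *
import pickle
s=read_state();c=calibration('wrist');p,d=capture('wrist');print(s['position'],s['joint_positions'])
cv2.imwrite("pics/w2.png",p);np.save("pics/w2.npy",d);pickle.dump(c,open('pics/w2.pkl','wb'))
H,S,V=cv2.split(cv2.cvtColor(p,cv2.COLOR_BGR2HSV))
red=((H<6)|(H>174))&(S>150)
cs=cv2.findContours(red[50:230,215:310].astype('uint8'),0,2)[0];q=max(cs,key=cv2.contourArea).reshape(-1,2)+[215,50]
X=np.array([ray('wrist',u,v,.064,c)[:2] for u,v in q]);print(cv2.minAreaRect((X*1000).astype('float32')))
cv2.imwrite('pics/zw2.png',cv2.resize(p[140:240,215:310],None,fx=6,fy=6,interpolation=0))
```

```text
[ 0.6114415  -0.21126177  0.23629415] [-2.89619277e+01  3.19714249e+01  7.87393502e+01  4.95029093e-02
  6.93098833e+01 -2.00683019e+01]
((618.0060424804688, -162.07510375976562), (120.35382080078125, 48.650081634521484), 81.10346984863281)
```

View pics/zw2.png

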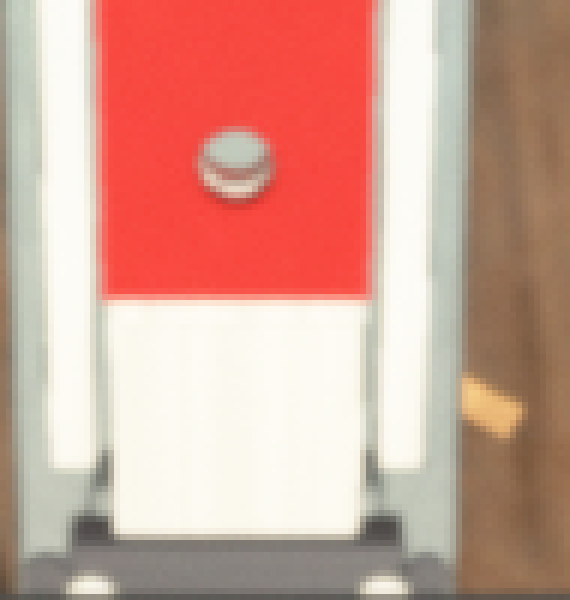

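Run:
```python
from h import *
import pickle
c=pickle.load(open('pics/w2.pkl','rb'));p=cv2.imread('pics/w2.png')
u=254;yd=np.array([.155,.988])
R=lambda u,v,z:ray('wrist',u,v,z,c)[:2]@yd*1e3
for v in range(158,177):print(v,p[v,252:257].mean(0).round().astype(int),[round(R(u,v,z),1) for z in(.064,.052,.048,.038,.034,.026)])
print(p[167,245:265].tolist())
print(ray('wrist',254,166.5,.064,c), ray('wrist',254,189.2,.064,c))
```

```text
158 [ 64  73 247] [np.float64(-90.8), np.float64(-92.5), np.float64(-93.1), np.float64(-94.5), np.float64(-95.1), np.float64(-96.3)]
159 [ 64  73 247] [np.float64(-91.9), np.float64(-93.7), np.float64(-94.3), np.float64(-95.7), np.float64(-96.3), np.float64(-97.5)]
160 [ 69  78 243] [np.float64(-93.0), np.float64(-94.8), np.float64(-95.4), np.float64(-96.9), np.float64(-97.5), np.float64(-98.7)]
161 [108 117 223] [np.float64(-94.1), np.float64(-96.0), np.float64(-96.6), np.float64(-98.1), np.float64(-98.7), np.float64(-99.9)]
162 [166 178 201] [np.float64(-95.2), np.float64(-97.1), np.float64(-97.7), np.float64(-99.3), np.float64(-99.9), np.float64(-101.2)]
163 [186 199 195] [np.float64(-96.3), np.float64(-98.2), np.float64(-98.9), np.float64(-100.5), np.float64(-101.1), np.float64(-102.4)]
164 [188 202 194] [np.float64(-97.4), np.float64(-99.4), np.float64(-100.0), np.float64(-101.7), np.float64(-102.3), np.float64(-103.6)]
165 [188 201 193] [np.float64(-98.5), np.float64(-100.5), np.float64(-101.2), np.float64(-102.9), np.float64(-103.5), np.float64(-104.9)]
166 [184 198 193] [np.f
[... 1206 characters left out ...]
 np.float64(-116.1)]
175 [ 61  69 245] [np.float64(-109.7), np.float64(-112.1), np.float64(-112.9), np.float64(-114.9), np.float64(-115.8), np.float64(-117.4)]
176 [ 64  72 248] [np.float64(-110.8), np.float64(-113.3), np.float64(-114.1), np.float64(-116.2), np.float64(-117.0), np.float64(-118.6)]
[[66, 74, 248], [63, 71, 245], [87, 97, 230], [131, 146, 208], [134, 148, 192], [126, 138, 180], [141, 152, 183], [158, 171, 185], [169, 183, 189], [169, 182, 186], [170, 182, 186], [159, 172, 180], [137, 148, 170], [118, 129, 164], [115, 127, 171], [95, 106, 198], [71, 80, 233], [66, 73, 245], [66, 74, 247], [67, 75, 248]]
[ 0.61263909 -0.19752514  0.064     ] [ 0.60861749 -0.22288886  0.064     ]
```

Request:
send_rows([
  [0,-0.008,-0.0345,0,0],
  [0,-0.008,-0.0345,0,0],
  [0,-0.008,-0.0345,0,0],
  [0,-0.008,-0.0345,0,0],
  [0,0,0,0,-0.12],
  [0,0,0,0,-0.12],
  [0,0,0,0,-0.12],
  [0,0,0,0,-0.12],
  [0,0,0,0,-0.12],
  [0,0,0,0,-0.12],
  [0,0,0,0,-0.12],
  [0,0,0,0,-0.12],
  [0,0,0,0,-0.12],
  [0,0,0,0,-0.12],
  [0,0,0,0,-0.12],
  [0,0,0,0,-0.12],
  [0,0,0,0,-0.12],
  [0,0,0,0,0],
  [0,0,0,0,0],
])

```text
time_s: 6.43
position: [0.4704, -0.2209, 0.2365]
tcp_rot: [[-0.986, 0.166, -0.0], [0.166, 0.986, 0.0], [0.0, 0.0, -1.0]]
force: [-0.6, 0.0, -0.1]
opening: 0.997
grasp_force: 0.0
```

Run:
```python
from h import *
import pickle
s=read_state();c=calibration('wrist');p,d=capture('wrist');print(s['position'],s['joint_positions'])
T=s['tcp_rot'];print(T[:2,:2])
cv2.imwrite("pics/w3.png",p);np.save("pics/w3.npy",d);pickle.dump(c,open('pics/w3.pkl','wb'))
P=pts('wrist',p,d,c);H,S,V=cv2.split(cv2.cvtColor(p,cv2.COLOR_BGR2HSV));z=P[...,2]
near=np.hypot(P[...,0]-.426,P[...,1]+.222)<.05
def rect(m,zz):
    cs=cv2.findContours(m.astype('uint8'),0,2)[0];q=max(cs,key=cv2.contourArea).reshape(-1,2)
    X=np.array([ray('wrist',u,v,zz,c)[:2] for u,v in q]);r=cv2.minAreaRect((X*1000).astype('float32'));print(zz,r,'px',q.min(0),q.max(0));return np.array(r[0])/1e3
y=near&(abs(H.astype(int)-27)<7)&(S>140)
t=rect(y&(abs(z-.096)<.005),.096);b=rect(near&(abs(z-.04)<.005),.04)
print('med top',np.median(P[y&(abs(z-.096)<.004)],0))
for q in(t,b):print('tool delta',T[:2,:2].T@(q-s['position'][:2]))
```

```text
[ 0.47044141 -0.22087242  0.23647273] [-3.74916160e+01  2.21495824e+01  9.70859451e+01  1.85667739e-02
  6.07779570e+01 -1.17916497e+02]
[[-0.98604203  0.16649659]
 [ 0.16649657  0.98604197]]
0.096 ((427.4324951171875, -218.3837127685547), (14.487546920776367, 24.982501983642578), 80.33467864990234) px [241 128] [256 154]
0.04 ((427.69061279296875, -218.21627807617188), (56.143638610839844, 56.30093002319336), 84.96395111083984) px [223 111] [275 163]
med top [ 0.4237499  -0.22181526  0.09525181]
tool delta [ 0.04282296 -0.00470687]
tool delta [ 0.04259632 -0.0044988 ]
```

View pics/w3.png

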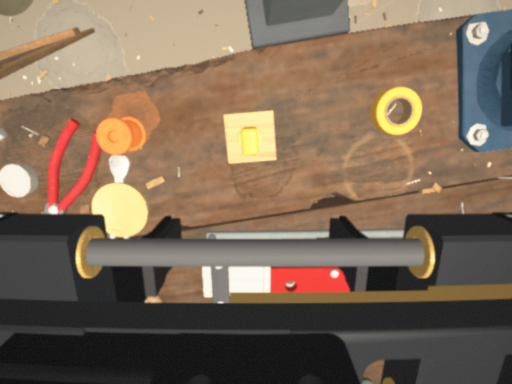

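Request:
send_rows([
  [0,0.0217,-0.0023,0,0],
  [0,0.021,-0.0023,0,0],
  [0,0,0,0.04,0],
  [0,0,0,0.04,0],
  [0,0,0,0.035,0],
  [0,0,0,0.025,0],
  [0,0,0,0.017,0],
  [0,0,0,0,0],
  [0,0,0,0,0],
  [0,0,0,0,0],
])

```text
time_s: 7.32
position: [0.4279, -0.2198, 0.0803]
tcp_rot: [[-0.986, 0.166, 0.001], [0.166, 0.986, -0.001], [-0.001, -0.001, -1.0]]
force: [0.5, 0.1, -0.7]
opening: 0.998
grasp_force: 0.0
```

Run:
```python
from h import *
s=read_state();T=s['tcp_rot'];print(s['position'],T[:2,:2].T@(np.array([.4275,-.2184])-s['position'][:2]))
p,d=capture('wrist');a=p[100:330,150:360]
q,d=capture('scene');b=q[130:260,180:310]
cv2.imwrite('pics/c4.png',np.hstack([cv2.resize(a,(380,416)),cv2.resize(b,(416,416),interpolation=2)]))
```

```text
[ 0.42794115 -0.21978595  0.08033645] [0.00066458 0.00129376]
```

View pics/c4.png

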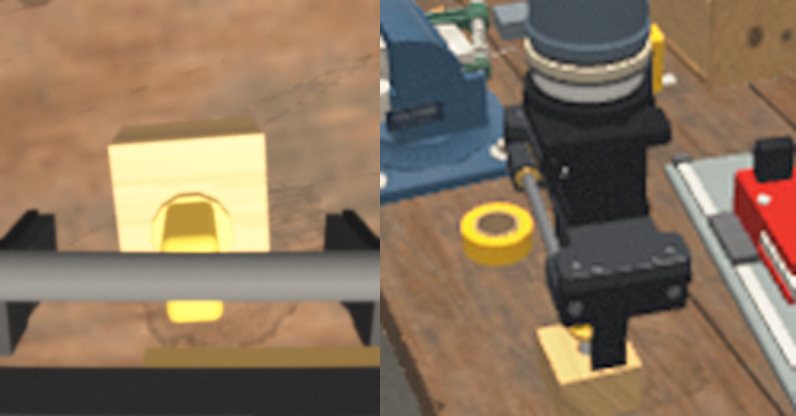

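Request:
send_rows([
  [255,0,0.001,0,0],
  [255,0,0,0,0],
  [255,0,0,0,0],
  [255,0,0,0,0],
  [255,0,0,0,0],
  [255,0,0,0,0],
  [255,0,0,0,0],
  [255,0,0,0,0],
  [255,0,0,0,0],
  [255,0,0,0,0],
  [255,0,0,0,0],
  [255,0,0,0,0],
  [255,0,0,0,0],
  [255,0,0,0,0],
  [255,0,0,0,0],
  [255,0,0,0,0],
])

```text
time_s: 8.75
position: [0.4274, -0.2184, 0.0795]
tcp_rot: [[-0.986, 0.165, -0.0], [0.165, 0.986, 0.0], [0.0, 0.0, -1.0]]
force: [-0.3, -0.0, -0.3]
opening: 0.185
grasp_force: 30.0
```

Request:
send_rows([
  [255,0,0,-0.015,0],
  [255,0,0,-0.025,0],
  [255,0,0,-0.03,0],
  [255,0,0,-0.03,0],
  [255,-0.0299,0.0083,0,0],
  [255,-0.0299,0.0083,0,0],
  [255,-0.0299,0.0083,0,0],
  [255,-0.0299,0.0083,0,0],
  [255,-0.0299,0.0083,0,0],
  [255,-0.0297,0.0082,0,0],
  [255,0,0,0.02,0],
  [255,0,0,0.014,0],
  [255,0,0,0,0],
  [255,0,0,0,0],
  [255,0,0,0,0],
])

```text
time_s: 10.0
position: [0.6122, -0.1991, 0.1458]
tcp_rot: [[-0.986, 0.165, 0.0], [0.165, 0.986, -0.0], [-0.0, -0.0, -1.0]]
force: [-1.0, -0.8, -1.4]
opening: 0.186
grasp_force: 30.0
```

Run:
```python
from h import *
s=read_state();print(s['position'],s['force'],s['opening'])
I=[]
for n,b in(('scene',(280,180)),('side',(250,170))):
    p,d=capture(n);cv2.imwrite(f'pics/{n}5.png',p);np.save(f'pics/{n}5.npy',d)
    c=calibration(n);K=np.array([[c['fx'],0,c['cx']],[0,c['fy'],c['cy']],[0,0,1]])
    uv=cv2.projectPoints(np.array([[[.6124,-.199,.064]]]),cv2.Rodrigues(c['rotation'].T)[0],-c['rotation'].T@c['xyz'],K,c['dist_coeffs'])[0].ravel();print(n,uv)
    u,v=uv.astype(int);o=(u-25,v-35);I.append(cv2.resize(p[o[1]:o[1]+50,o[0]:o[0]+50],(400,400),interpolation=0));print(o)
cv2.imwrite('pics/c5.png',np.hstack(I))
```

```text
[ 0.61224815 -0.1991362   0.14582726] [-1.01925498 -0.8475257  -1.40477729] 0.1861809593247988
scene [314.24727882 204.17696119]
(np.int64(289), np.int64(169))
side [300.67646105 210.93895712]
(np.int64(275), np.int64(175))
```

View pics/c5.png

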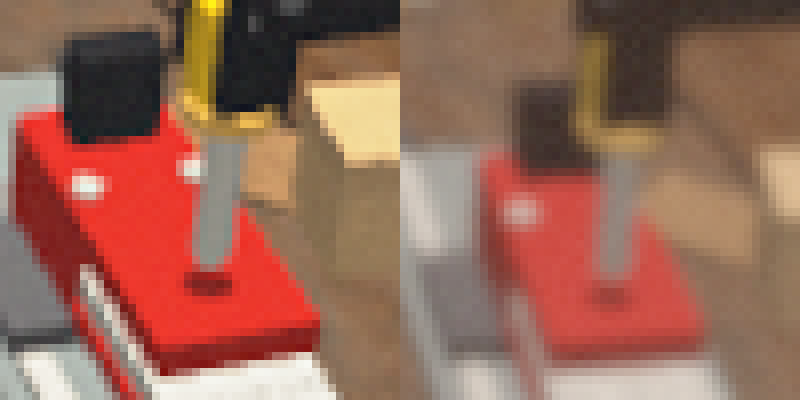

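Request:
send_rows([
  [255,0,0,0.004,0],
  [255,0,0,0.003,0],
  [255,0,0,0.002,0],
  [255,0,0,0.002,0],
  [255,0,0,0.001,0],
  [255,0,0,0,0],
  [255,0,0,0,0],
])

```text
time_s: 10.68
position: [0.6123, -0.199, 0.1334]
tcp_rot: [[-0.986, 0.165, -0.0], [0.165, 0.986, 0.0], [0.0, 0.0, -1.0]]
force: [-0.0, -0.7, -1.4]
opening: 0.18
grasp_force: 30.0
```

Request:
send_rows([
  [255,0,0,0.003,0],
  [255,0,0,0.003,0],
  [255,0,0,0.002,0],
  [255,0,0,0.002,0],
  [255,0,0,0,0],
  [255,0,0,0,0],
])

```text
time_s: 11.18
position: [0.6122, -0.1989, 0.1233]
tcp_rot: [[-0.986, 0.165, -0.0], [0.165, 0.986, 0.0], [0.001, 0.0, -1.0]]
force: [-0.1, -0.4, -1.5]
opening: 0.182
grasp_force: 30.0
```

Request:
send_rows([
  [255,0,0,0.0015,0],
  [255,0,0,0.0015,0],
  [255,0,0,0.0015,0],
  [255,0,0,0,0],
  [255,0,0,0,0],
])

```text
time_s: 11.6
position: [0.6123, -0.199, 0.1189]
tcp_rot: [[-0.986, 0.165, -0.0], [0.165, 0.986, 0.0], [0.0, 0.0, -1.0]]
force: [0.2, -0.0, -0.6]
opening: 0.178
grasp_force: 30.0
```

Request:
send_rows([
  [255,0,0,0.0015,0],
  [255,0,0,0.0015,0],
  [255,0,0,0.001,0],
  [255,0,0,0,0],
  [255,0,0,0,0],
])

```text
time_s: 12.02
position: [0.6123, -0.199, 0.1149]
tcp_rot: [[-0.986, 0.165, -0.0], [0.165, 0.986, 0.0], [0.0, 0.0, -1.0]]
force: [0.1, -0.2, -1.2]
opening: 0.183
grasp_force: 30.0
```

In the eye with no resistance; continuing down.

Request:
send_rows([
  [255,0,0,0.002,0],
  [255,0,0,0.002,0],
  [255,0,0,0.002,0],
  [255,0,0,0.002,0],
  [255,0,0,0,0],
  [255,0,0,0,0],
])

```text
time_s: 12.52
position: [0.6122, -0.1989, 0.1068]
tcp_rot: [[-0.986, 0.165, -0.0], [0.165, 0.986, 0.0], [0.001, 0.0, -1.0]]
force: [0.6, 0.3, -1.4]
opening: 0.183
grasp_force: 30.0
```

Request:
send_rows([
  [255,0,0,0.0015,0],
  [255,0,0,0.0015,0],
  [255,0,0,0.0015,0],
  [255,0,0,0.0015,0],
  [255,0,0,0,0],
  [255,0,0,0,0],
])

```text
time_s: 13.02
position: [0.6123, -0.199, 0.1009]
tcp_rot: [[-0.986, 0.165, -0.0], [0.165, 0.986, 0.0], [0.0, 0.0, -1.0]]
force: [0.1, -0.5, -1.6]
opening: 0.179
grasp_force: 30.0
```

Tip is past the lower ear's entry; on towards home (TCP z ≈ 0.0875).

Request:
send_rows([
  [255,0,0,0.002,0],
  [255,0,0,0.002,0],
  [255,0,0,0.002,0],
  [255,0,0,0.002,0],
  [255,0,0,0.002,0],
  [255,0,0,0,0],
  [255,0,0,0,0],
])

```text
time_s: 13.6
position: [0.6122, -0.199, 0.0908]
tcp_rot: [[-0.986, 0.165, -0.0], [0.165, 0.986, 0.0], [0.0, 0.0, -1.0]]
force: [-0.4, -1.2, -1.2]
opening: 0.18
grasp_force: 30.0
```

Request:
send_rows([
  [255,0,0,0.001,0],
  [255,0,0,0.001,0],
  [255,0,0,0,0],
  [255,0,0,0,0],
])

```text
time_s: 13.93
position: [0.6123, -0.199, 0.089]
tcp_rot: [[-0.986, 0.165, -0.0], [0.165, 0.986, 0.0], [0.0, 0.0, -1.0]]
force: [0.9, -0.3, -2.0]
opening: 0.183
grasp_force: 30.0
```

Request:
send_rows([
  [255,0,0,0.0005,0],
  [255,0,0,0.0005,0],
  [255,0,0,0.0005,0],
  [255,0,0,0,0],
  [255,0,0,0,0],
])

```text
time_s: 14.35
position: [0.6124, -0.199, 0.0876]
tcp_rot: [[-0.986, 0.165, 0.0], [0.165, 0.986, -0.0], [-0.0, -0.0, -1.0]]
force: [0.0, -0.1, -0.2]
opening: 0.181
grasp_force: 30.0
```

Request:
send_rows([
  [255,0,0,0.0005,0],
  [255,0,0,0.0005,0],
  [255,0,0,0,0],
  [255,0,0,0,0],
])

```text
time_s: 14.68
position: [0.6124, -0.199, 0.0875]
tcp_rot: [[-0.986, 0.165, 0.0], [0.165, 0.986, -0.0], [-0.0, -0.0, -1.0]]
force: [-2.4, 1.2, 5.8]
opening: 0.183
grasp_force: 30.0
```

Request:
send_rows([
  [0,0,0,0,0],
  [0,0,0,0,0],
  [0,0,0,0,0],
  [0,0,0,0,0],
  [0,0,0,0,0],
  [0,0,0,0,0],
  [0,0,0,-0.01,0],
  [0,0,0,-0.03,0],
  [0,0,0,-0.04,0],
  [0,0,0,-0.04,0],
  [0,-0.04,0,-0.02,0],
  [0,-0.04,0,0,0],
  [0,0,0,0,0],
  [0,0,0,0,0],
])

```text
time_s: 15.85
position: [0.69, -0.212, 0.2256]
tcp_rot: [[-0.986, 0.164, 0.002], [0.164, 0.986, -0.001], [-0.002, -0.001, -1.0]]
force: [-0.1, 0.1, -0.4]
opening: 0.996
grasp_force: 0.0
```

Run:
```python
from h import *
s=read_state();print(s['position'],s['force'],s['opening'])
p,d=capture('scene');P=pts('scene',p,d);H,S,V=cv2.split(cv2.cvtColor(p,cv2.COLOR_BGR2HSV))
m=(np.hypot(P[...,0]-.6124,P[...,1]+.199)<.03)&(S>140)&(abs(H.astype(int)-26)<8)&(P[...,2]>.06);print(m.sum(),np.nanpercentile(P[m],[5,50,97],axis=0))
cv2.imwrite('pics/c6.png',cv2.resize(p[130:250,230:370],(700,600),interpolation=2))
```

```text
[ 0.69000055 -0.21199492  0.2256444 ] [-0.13183285  0.14832847 -0.35936691] 0.9955960779996793
190 [[ 0.59935077 -0.20894822  0.06945958]
 [ 0.60919846 -0.20532796  0.08893536]
 [ 0.62278051 -0.19441864  0.10490424]]
```

View pics/c6.png

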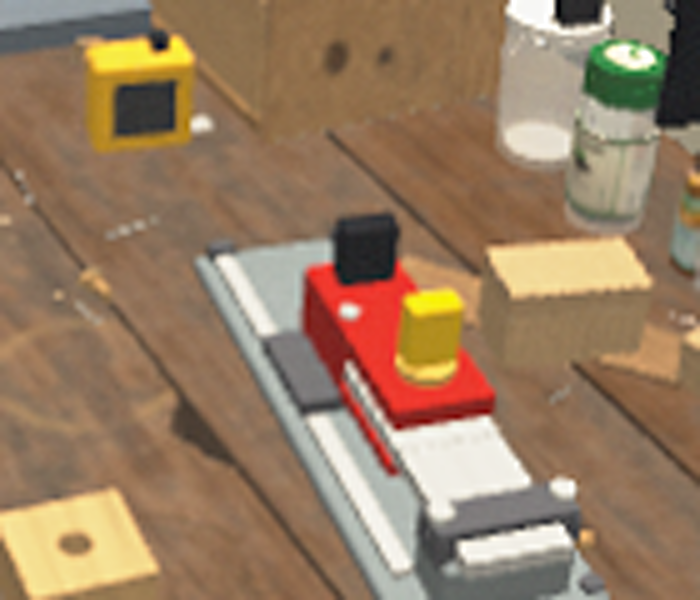

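The picture shows the pin standing in the yoke at about (430,340) with its collar flat on the upper ear. Its top measures z ≈ 0.104, which matches fully home. The wooden block at (75,545) is empty.

```bash
python3 -c "from rig import *;print(hand_in())"
```

```text
the job is handed in; nothing more can be done
None
```

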